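# Square up the panel blanks

### The arm

A 6-joint arm with a two-finger parallel gripper is mounted at the origin on the work surface. World frame = base frame: x ahead of the robot, y to its left, z up, the work surface at z = 0. Lengths are in m, angles in rad, forces in N, time in s.
With the tool pointing down it reaches from about 0.25 to 0.725 m from the base axis. Payload 4 kg.
Tool frame: the origin (TCP) lies on the centre line of the jaws, within the pads' length; the fingertips stand 19 mm ahead of it and the grasp point (between the pads) is the TCP; z points along the fingers, y is the line along which they close (so a half turn about z gives the same grasp; the last joint's range is limited). The gripper opens to 85 mm and grips with 20 to 120 N. Pads are 22 mm wide; open, the fingers measure 114 mm over their backs; the gripper's body (76 mm by 85 mm) begins 54 mm behind the grasp point. The pads swing forward as they close: fully open they stand 13 mm farther back than shut.
Start: joints at [-1.274, 0.241, 0.005, 1.335, 0, 1.571], TCP at [0.146, -0.478, 0.25] pointing down, gripper open.
Joint ranges: [-2.72, 2.72], [-1.05, 1.87], [-1.09, 1.28], [-1.99, 2.15], [-1.42, 1.44], [-3.14, 3.14]. Speed limits (rad/s): [2.79, 2.79, 3.14, 3.14, 3.14, 3.14].

### API

Orientations are given as a rotation vector (axis times angle).
In Python, from station import robot gives the robot as it stands.
- The arm moves only by the shell command python3 -m inch 'ROWS'. ROWS is JSON, a list that holds one entry, the list of rows, each a list of 7 numbers: the shift along the tool's x, y, z in m, then the turn, a rotation vector about the tool's x, y, z in units of 10 degrees (1.0 is 10 degrees), then the opening, from -1 (shut) to 1 (fully open). A call has 1 to 5 rows; each row is the pose to reach, as a shift and turn from the pose commanded when the call began, along the tool's axes at that moment; what a row does not reach only later rows make up. A row lasts 1/8 s, in which the tool goes at most 62.5 mm and 10.7 degrees, less where a joint would pass 70% of its speed; a pose out of reach is approached as far as the arm can. A call with a gripper value outside its range is refused whole. The fingers move at their own pace and stop on an object; the grip force is fixed at half the most. Time passes only in rows, so rows that repeat a pose let the fingers close. It gives the time, the measured TCP pose, the force, the opening and the grip force at its end, in the units of the state.
- robot.get_obs(): the state, without advancing time (a new reading comes with each control period).
- robot.grab_frame(name): name is "scene" or "top" or "wrist"; returns (picture, depth): 480x640x3 uint8, red, green, blue; 480x640 float32, m along the optical axis (not along the pixel's ray), 0 where there is no reading.
- robot.get_calibration(name): a dict with "intrinsics" (3x3 intrinsics, pixels), "k1" (the pictures are not rectified: a ray, as slopes to the right and down, at radius r is drawn at 1 + k1 r^2 times it, then the intrinsics apply), "rvec" (rotation vector, rad) and "tvec" (3), from world to camera coordinates, as OpenCV has them. Camera axes: x right, y down, z forward; pixel columns grow to the right and rows downward; lengths in m; the calibration is good to about 2 mm. A picture is of the moment at which its call begins: read the wrist's pose just before it. get_calibration takes no time and is no camera call; for the wrist camera it gives the pose at the moment of the call.
- robot.close_job(): hands the job in; it is judged then, once.
The state is a dict: "time": time; "joint_pos": joint angles; "joint_vel": joint speeds; "joint_torque": joint torques, N m; "ee_pos": TCP position; "tool_rot": TCP orientation; "force": force on the tool from outside, world axes, zero at the start; "ft_torque": the same for the moment, N m; "grip_width": opening from 0.0 (shut) to 1.0 (fully open); "grip_force": force on a finger pad.
Only numpy, scipy, OpenCV 4.12 (cv2) and the standard library are available. Lean on these libraries where they do the work, as an engineer would, in place of code of your own. Each camera call takes 0.05 s, during which the arm holds its last target. There are 200 camera calls.

### The job

Take the heat sink off the untidy stack of panel blanks and stand it in the tray with the other one, flat on the tray's floor with its fins up. Then lay the loose blank, the one of the same size as those in the stack and without holes, on top of the stack, and tap the stack's open sides until all five blanks sit square and flush against the jig's three stops. Leave the plate with the holes where it is.

Things in the scene. Friction and masses are not known exactly. Their poses are not given: they have to be found in the camera images.
- jig: squaring jig fixed to the bench: plywood board 8 mm thick (x -70 to 55, y -110 to 85 mm) with three steel stops rising 32 mm above it: two far stops, inner faces at x = +30 mm, 15 thick, 34 long, centred at y = +43 and -43 mm (52 mm gap between); one end stop, inner face at y = +60 mm, 15 thick, 50 long, centred at x = 0. The -x and -y sides are open. Origin under the board, at bench height
- home (a point): point on the top of the jig's board, 8 mm above the jig's origin, same axes: where the centre of the underside of the lowest blank lies when it is flush against all three stops (its long y axis along the jig's y)
- heatsink: black finned heat sink that stands on the stack of four blanks in the jig, fins up and running lengthwise: 44 (x) x 90 (y) x 30 mm (z), 190 g; can be gripped across its 44 mm; origin at the centre of its underside
- tray: open grey plastic tray fixed to the bench, outside 240 (x) x 150 (y) x 40 mm (z), walls and floor 5 mm; to the left or the right of the jig. A second, identical heat sink already lies at its +x end, the -x half is free. Origin at the centre of its underside
- tray_in (a point): centre of the tray's inner floor, axes as the tray's
- heatsink2: the second heat sink, same size, lying across the tray's +x end; origin at the centre of its underside
- spare: plain aluminium blank, 60 (x) x 120 (y, its long axis) x 6 mm (z), 115 g; origin at the centre of its underside. The loose blank: lies flat on a black rubber mat 3 mm thick, on the other side of the jig from the tray; its underside is 3 mm above the bench
- holed: a smaller aluminium plate with three 22 mm round holes, 44 (x) x 100 (y) x 6 mm, lying flat on the same mat; not part of the stack; origin at the centre of its underside
- blank1: plain aluminium blank, 60 (x) x 120 (y, its long axis) x 6 mm (z), 115 g; origin at the centre of its underside. Number 1 from the bottom of the untidy stack in the jig (underside 8 mm above the bench)
- blank2: plain aluminium blank, 60 (x) x 120 (y, its long axis) x 6 mm (z), 115 g; origin at the centre of its underside. Number 2 from the bottom of the untidy stack in the jig (underside 14 mm above the bench)
- blank3: plain aluminium blank, 60 (x) x 120 (y, its long axis) x 6 mm (z), 115 g; origin at the centre of its underside. Number 3 from the bottom of the untidy stack in the jig (underside 20 mm above the bench)
- blank4: plain aluminium blank, 60 (x) x 120 (y, its long axis) x 6 mm (z), 115 g; origin at the centre of its underside. Number 4 from the bottom of the untidy stack in the jig (underside 26 mm above the bench)

How it is judged:
By the outcome, as a careful person would: the job done as asked, in the order asked, and still so for the second after the job is handed in, with the robot touching nothing.
It also fails if it takes over 69 s, if anything falls off the work surface, if the arm or the gripper's body presses on something with over 40 N, if the wrist force passes 120 N, or if a joint passes its speed limit or range.

## Working session

There is one attempt and no reset: what is moved stays moved. The work goes in short steps, Python scripts to look and compute and a shell command to move; the robot and the scene stay as the last step left them, time stands still between calls to the robot, and variables do not carry over. Pictures are saved under pics/ and viewed, at most 10 in all, crops included, and the job is handed in when it is done.

```bash
ls; mkdir -p pics; cat > h.py <<'E'
import numpy as np, cv2
from scipy.spatial.transform import Rotation as R
from station import robot
def cloud(name):
    c=robot.get_calibration(name); img,d=robot.grab_frame(name)
    K=np.array(c["intrinsics"]);k1=c["k1"]
    v,u=np.mgrid[0:480,0:640]
    p=cv2.undistortPoints(np.stack([u,v],-1).reshape(-1,1,2).astype(float),K,np.array([k1,0,0,0.])).reshape(480,640,2)
    P=np.dstack([p[...,0]*d,p[...,1]*d,d])
    Rm=R.from_rotvec(np.ravel(c["rvec"])).as_matrix()
    W=(P-np.ravel(c["tvec"]))@Rm
    W[d==0]=np.nan
    return img,W,c
def save(n,img): cv2.imwrite(n,cv2.cvtColor(img,cv2.COLOR_RGB2BGR))
E
python3 - <<'E'
from h import *
o=robot.get_obs(); print(o)
for n in ["top","scene"]:
    img,W,c=cloud(n); save(f"pics/{n}0.png",img); np.savez(f"{n}0.npz",img=img,W=W); print(c)
E
```

```text
pics
{'time': 0.0, 'joint_pos': array([-1.27399472e+00,  2.41439260e-01,  3.70575543e-03,  1.33519805e+00,
       -8.62393896e-06,  1.57078978e+00]), 'joint_vel': array([-0.00077855, -0.00028048,  0.0002028 ,  0.00028096,  0.00012492,
        0.00026691]), 'joint_torque': array([-8.49988937e-04, -3.72317576e+01,  2.52407652e+01,  1.70489377e-02,
       -4.84426323e-06, -4.06969093e-06]), 'ee_pos': array([ 0.14605364, -0.47756497,  0.24939274]), 'tool_rot': array([-3.10497391e+00, -4.64203664e-01,  5.08957880e-04]), 'force': array([-0.16470787, -0.38530783,  0.76840551]), 'ft_torque': array([ 0.0215901 , -0.01284113, -0.01226759]), 'grip_force': 0.0, 'grip_width': 1.0000949850936571}
{'intrinsics': array([[500.55982352,   0.        , 320.51357691],
       [  0.        , 500.55982352, 236.83447173],
       [  0.        ,   0.        ,   1.        ]]), 'k1': 0.009126512239565097, 'rvec': array([ 2.13379992, -2.11490381,  0.19947778]), 'tvec': array([-0.01552645,  0.51175079,  1.00003382])}
{'intrinsics': array([[517.84219467,   0.        , 323.87939732],
       [  0.        , 517.84219467, 247.70783258],
       [  0.        ,   0.        ,   1.        ]]), 'k1': -0.03005035951778281, 'rvec': array([ 2.14771061,  1.2872244 , -0.44890126]), 'tvec': array([-0.2758857 , -0.33051571,  1.37111601])}
```

View pics/top0.png

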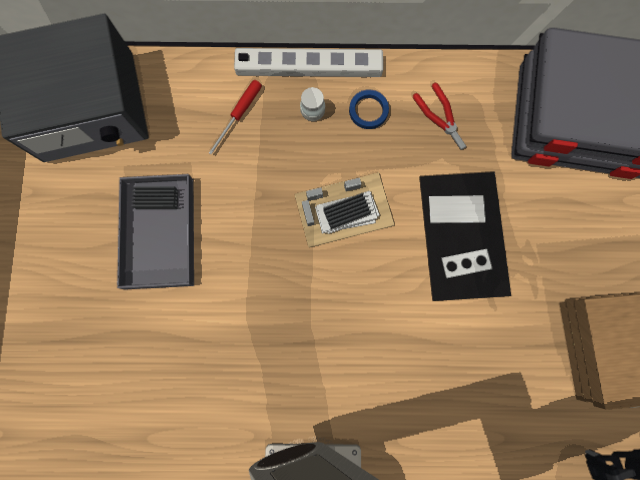

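View pics/scene0.png

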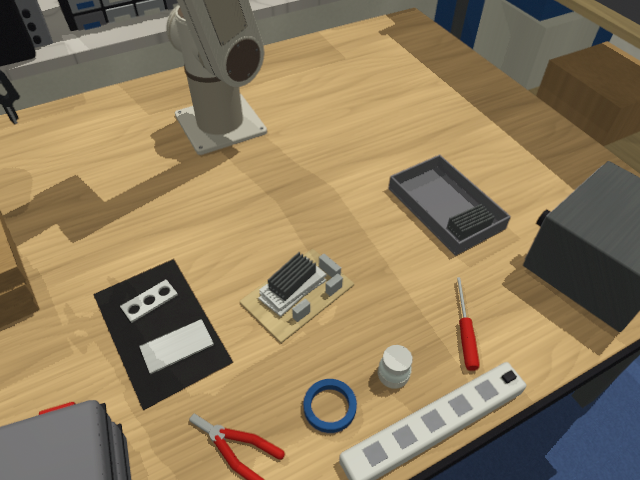

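The top view shows the jig at about (345,210) px with the heat sink on a skewed stack. The tray is at (157,232) with heat sink 2 at its far end, the spare at (457,209) and the holed plate at (467,263). Next I'll measure them.

```bash
cat >> h.py <<'E'
def rect(W,m,label):
    P=W[m][:,:2]; P=P[np.isfinite(P).all(1)]
    # drop outliers
    r=cv2.minAreaRect((P*1000).astype(np.float32)); 
    b=cv2.boxPoints(r); e=[b[1]-b[0],b[2]-b[1]]; l=max(e,key=np.linalg.norm)
    a=np.degrees(np.arctan2(l[1],l[0]))
    print(label,len(P),"c",np.round(r[0],1),"size",np.round(sorted(r[1]),1),"long axis deg",round((a+180)%180,1),"z",np.round(np.nanmedian(W[m][:,2])*1000,1))
    return r
E
python3 - <<'E'
from h import *
f=np.load("top0.npz");W=f["W"];img=f["img"].astype(int);v,u=np.mgrid[0:480,0:640];z=W[...,2]*1000
def box(a,b,c,d): return (u>=a)&(u<b)&(v>=c)&(v<d)
g=img.sum(2)
for n,b in dict(spare=(425,490,190,226),holed=(437,496,245,281)).items():
    rect(W,box(*b)&(g>330),n)
J=box(290,400,168,252)
print(np.histogram(z[J],bins=np.arange(-6,80,3)))
rect(W,J&(z>54),"heatsink top")
rect(W,J&(z>20)&(z<36)&(u>314),"blanks")
for n,b in dict(stopA=(300,328,184,200),stopB=(340,365,176,193),end=(300,316,198,228)).items():
    rect(W,box(*b)&(z>34)&(z<46),n)
T=box(110,205,170,292)
rect(W,T&(z>33),"tray rim")
rect(W,T&(z>20)&(z<45)&box(130,187,184,212),"hs2")
rect(W,box(412,515,168,304)&(g<150)&(z<9),"mat")
print(np.nanmedian(z[380:400,200:240]), np.nanmedian(z[box(140,180,225,275)]))
# board
hsv=cv2.cvtColor(f["img"],cv2.COLOR_RGB2HSV); print(img[232,315],hsv[232,315],img[232,270],z[232,315])
rect(W,J&(z>5),"board(z>5)")
E
```

```text
spare 1471 c [ 586.5 -310.2] size [ 62.9 122. ] long axis deg 90.6 z 7.0
holed 719 c [ 465.5 -327.1] size [ 45.1 103.6] long axis deg 101.9 z 7.0
(array([1042, 2325, 1010, 1040, 1245,  252,   58,   51,   51,   59,   80,
        236,  284,  127,  271,  192,   95,   72,   58,   87,   92,  204,
        187,   32,    0,    0,    0,    0]), array([-6, -3,  0,  3,  6,  9, 12, 15, 18, 21, 24, 27, 30, 33, 36, 39, 42,
       45, 48, 51, 54, 57, 60, 63, 66, 69, 72, 75, 78]))
heatsink top 515 c [570.3 -65.8] size [44.9 90.2] long axis deg 112.2 z 59.6
blanks 743 c [589.1 -62. ] size [ 97.8 129. ] long axis deg 106.7 z 30.0
stopA 111 c [612.4   3.9] size [16.  33.6] long axis deg 105.6 z 38.2
stopB 107 c [634.6 -79.3] size [15.3 33.6] long axis deg 105.2 z 38.0
end 162 c [569.7  17.4] size [14.9 50. ] long axis deg 15.7 z 38.2
tray rim 1255 c [527.5 342.7] size [151.9 240.2] long axis deg 3.6 z 37.2
hs2 755 c [601.6 350.7] size [46.2 91.2] long axis deg 90.7 z 31.2
mat 7137 c [ 529.2 -325.2] size [170.9 278.5] long axis deg 4.5 z 1.3
-1.5663101663693944 3.6002259416096836
[178 152 109] [ 19  99 178] [175 139  96] 6.144546990426949
board(z>5) 4206 c [582.9 -59.2] size [155.8 211.6] long axis deg 95.0 z 19.6
```

```bash
python3 - <<'E'
import cv2
i=cv2.imread("pics/top0.png")[165:255,285:405]
cv2.imwrite("pics/crop1.png",cv2.resize(i,None,fx=6,fy=6,interpolation=cv2.INTER_CUBIC))
E
```

```text
(no output)
```

View pics/crop1.png

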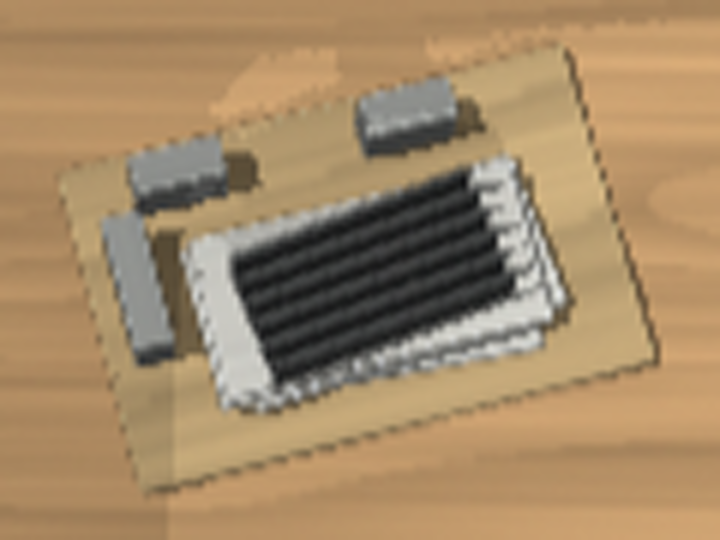

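The enlarged crop shows the heat sink turned a few degrees on the stack, and the blanks 10 to 20 mm off all the stops. All the sizes match, and heights read about 1.7 mm low. The jig's origin comes out at about (587.4, -47.7) mm with yaw 15.4° from all three stops. Next I'll write the move calculator.

```bash
cat >> h.py <<'E'
def plan(x,y,z,jaw):
    """mm, deg of the jaw line (mod 180) -> shift in tool axes (m) and turn about tool z (10 deg)"""
    o=robot.get_obs(); Rt=R.from_rotvec(o["tool_rot"]); p=np.array(o["ee_pos"])
    s=Rt.inv().apply(np.array([x,y,z])/1000-p); ty=Rt.apply([0,1,0]); a=np.degrees(np.arctan2(ty[1],ty[0]))
    d=(jaw-a+90)%180-90
    print("t",round(o["time"],2),"p",np.round(p*1000,1),"jaw",round(a,1),"tilt",np.round(Rt.apply([0,0,1]),3),"q1,q6",np.round(o["joint_pos"][[0,5]],2),"F",np.round(o["force"],1),"grip",round(o["grip_width"]*85,1),round(o["grip_force"],1))
    print("  shift",np.round(s,4),"turn z",np.round(-d/10,2),"(alt",np.round((-d+180*np.sign(d))/10,2),")")
def jig(x,y,o=(587.4,-47.7),yaw=15.4):
    c,s=np.cos(np.radians(yaw)),np.sin(np.radians(yaw)); return o[0]+c*x-s*y,o[1]+s*x+c*y
E
python3 - <<'E'
from h import *
plan(570.3,-65.8,180,22.2)
E
```

```text
t 0.1 p [ 146.1 -477.6  249.5] jaw -73.0 tilt [-0.001  0.002 -1.   ] q1,q6 [-1.27  1.57] F [-0.7 -0.7  0.3] grip 84.9 0.0
  shift [ 0.5261 -0.2696  0.07  ] turn z 8.48 (alt -9.52 )
```

```bash
python3 -m inch '[[[0.06,-0.03,0,0,0,-1,0.65],[0.12,-0.06,0,0,0,-2,0.65],[0.18,-0.09,0,0,0,-3,0.65],[0.24,-0.12,0,0,0,-4,0.65],[0.3,-0.15,0,0,0,-5,0.65]]]'; python3 - <<'E'
from h import *
plan(570.3,-65.8,190,22.2)
E
```

```text
time: 0.72
ee_pos: [0.3736, -0.2611, 0.2501]
tool_rot: [-2.615, -1.741, 0.0]
force: [1.2, -1.0, 0.3]
grip_width: 0.827
grip_force: 0.0
t 0.72 p [ 373.6 -261.1  250.1] jaw -22.7 tilt [-0.  0. -1.] q1,q6 [-0.61  1.36] F [ 1.2 -1.   0.3] grip 70.3 0.0
  shift [0.256  0.1061 0.06  ] turn z -4.49 (alt 13.51 )
```

```bash
python3 -m inch '[[[0.06,0.025,0.01,0,0,-1,0.65],[0.11,0.05,0.02,0,0,-2,0.65],[0.17,0.075,0.04,0,0,-3,0.65],[0.22,0.1,0.06,0,0,-4,0.65],[0.256,0.106,0.06,0,0,-4.5,0.65]]]'; python3 -m inch '[[[0,0,0,0,0,0,0.65]]]'; python3 - <<'E'
from h import *
plan(570.3,-65.8,54,22.2)
img,W,c=cloud("wrist"); save("pics/w1.png",img); np.savez("w1.npz",img=img,W=W)
print(c)
E
```

```text
time: 1.35
ee_pos: [0.5706, -0.0663, 0.1873]
tool_rot: [-1.748, -2.606, 0.003]
force: [-0.2, -0.8, 0.3]
grip_width: 0.825
grip_force: 0.0
time: 1.48
ee_pos: [0.571, -0.0659, 0.1887]
tool_rot: [-1.75, -2.607, 0.001]
force: [-0.5, -0.8, -0.4]
grip_width: 0.827
grip_force: 0.0
t 1.48 p [571.  -65.9 188.7] jaw 22.3 tilt [-0.002  0.001 -1.   ] q1,q6 [-0.12  1.07] F [-0.5 -0.8 -0.4] grip 70.3 0.0
  shift [ 1.000e-04 -4.000e-04  1.347e-01] turn z 0.01 (alt -17.99 )
{'intrinsics': array([[406.03412217,   0.        , 317.95754043],
       [  0.        , 406.03412217, 241.63623529],
       [  0.        ,   0.        ,   1.        ]]), 'k1': -0.07650052292010086, 'rvec': array([-2.77998252, -0.54681235, -0.08407828]), 'tvec': array([-0.50183996, -0.28534633,  0.23789127])}
```

View pics/w1.png

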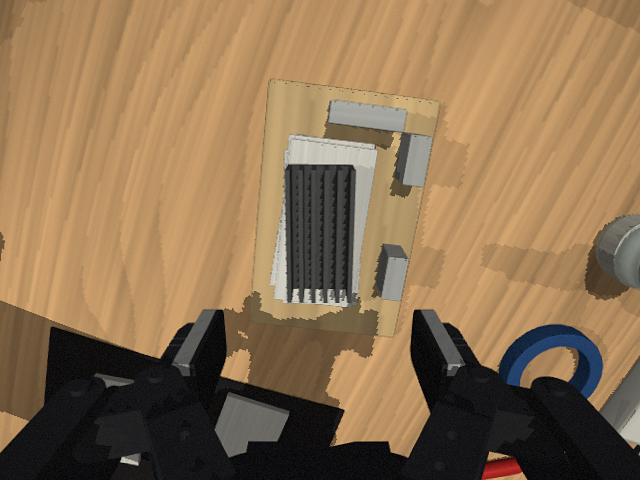

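The wrist view shows the heat sink at (320,235) px centred between the jaws, the end stop at (367,115) and the far stops at (415,160) and (393,272). I'll cross-check the poses and the fingertip height with its depth.

```bash
python3 - <<'E'
from h import *
f=np.load("w1.npz");W=f["W"];v,u=np.mgrid[0:480,0:640];z=W[...,2]*1000
def box(a,b,c,d): return (u>=a)&(u<b)&(v>=c)&(v<d)
print("bench",np.nanmedian(z[40:60,100:200]),"board",np.nanmedian(z[box(262,272,150,250)]))
rect(W,box(270,375,155,315)&(z>57)&(z<70),"hs")
rect(W,box(320,412,90,138)&(z>35)&(z<46),"end")
rect(W,box(390,440,125,195)&(z>35)&(z<46),"A")
rect(W,box(370,412,235,308)&(z>35)&(z<46),"B")
rect(W,box(262,385,130,315)&(z>30)&(z<35),"blank4")
rect(W,box(262,385,130,315)&(z>12)&(z<36),"blanks")
# fingers
o=robot.get_obs();Rt=R.from_rotvec(o["tool_rot"])
L=Rt.inv().apply((W.reshape(-1,3)-o["ee_pos"])).reshape(480,640,3)*1000
m=box(150,470,300,478)&(z>120)
for n,mm in (("L",m&(u<300)),("R",m&(u>340))):
    P=L[mm]; print(n,len(P),np.round(np.percentile(P,[0.5,50,99.5],axis=0),1).tolist())
    t=P[P[:,2]>np.percentile(P[:,2],90)]; print(np.round(t.min(0),1),np.round(t.max(0),1))
E
```

```text
bench 0.8682970872020074 board 8.89238780841937
hs 3955 c [570.4 -67. ] size [44.2 90.8] long axis deg 111.8 z 62.9
end 1820 c [573.   16.6] size [16.9 56.5] long axis deg 12.6 z 40.9
A 1299 c [605.5   3. ] size [29.2 38.9] long axis deg 106.9 z 40.9
B 985 c [635.4 -80.4] size [15.8 34.7] long axis deg 105.6 z 40.9
blank4 4455 c [582.5 -64.9] size [ 79.7 120.1] long axis deg 104.8 z 33.0
blanks 5701 c [586.9 -64.1] size [ 96.3 138.5] long axis deg 104.0 z 32.7
L 12656 [[-9.3, -48.5, -70.3], [12.5, -31.4, -55.1], [19.0, -4.5, 8.3]]
[-10.7 -49.3  -7.2] [ 12.9 -34.9  11.2]
R 10565 [[-9.2, 4.7, -70.3], [12.3, 28.1, -55.2], [19.0, 47.7, 8.5]]
[-10.6  34.6  -5.3] [13.  48.8 11. ]
```

```bash
python3 -m inch '[[[0,0,0.06,0,0,0,0.65],[0,0,0.11,0,0,0,0.65],[0,0,0.137,0,0,0,0.65],[0,0,0.137,0,0,0,0.65]]]'; python3 -m inch '[[[0,0,0,0,0,0,-0.2],[0,0,0,0,0,0,-0.2],[0,0,0,0,0,0,-0.2],[0,0,0,0,0,0,-0.2]]]';python3 -m inch '[[[0,0,0,0,0,0,-0.2],[0,0,-0.03,0,0,0,-0.2],[0,0,-0.06,0,0,0,-0.2],[0,0,-0.1,0,0,0,-0.2],[0,0,-0.1,0,0,0,-0.2]]]'; python3 - <<'E'
from h import *
plan(477.6,339.6,150,3.6)
img,W,c=cloud("wrist"); save("pics/w2.png",img); np.savez("w2.npz",img=img,W=W)
E
```

```text
time: 2.02
ee_pos: [0.5673, -0.0694, 0.0511]
tool_rot: [-1.757, -2.598, 0.005]
force: [-1.1, -0.6, 0.4]
grip_width: 0.829
grip_force: 0.0
time: 2.52
ee_pos: [0.572, -0.0691, 0.0558]
tool_rot: [1.755, 2.6, 0.002]
force: [-0.6, -1.3, 6.8]
grip_width: 0.504
grip_force: 63.1
time: 3.15
ee_pos: [0.5727, -0.0687, 0.1572]
tool_rot: [1.752, 2.599, 0.006]
force: [0.4, -0.8, -2.4]
grip_width: 0.499
grip_force: 62.2
t 3.15 p [572.7 -68.7 157.2] jaw 22.0 tilt [ 0.008 -0.001 -1.   ] q1,q6 [-0.12  1.07] F [ 0.4 -0.8 -2.4] grip 42.4 62.2
  shift [0.4142 0.0649 0.0061] turn z 1.84 (alt -16.16 )
```

View pics/w2.png

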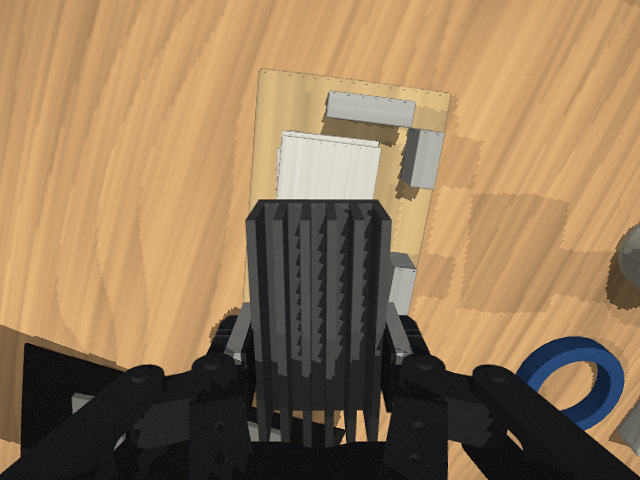

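The heat sink is held cleanly between the pads (44 mm gripped, about 62 N). Next, carry it to the tray.

```bash
python3 -m inch '[[[0.06,0.01,0,0,0,0.3,-0.2],[0.12,0.02,0,0,0,0.6,-0.2],[0.18,0.03,0,0,0,0.9,-0.2],[0.24,0.04,0,0,0,1.2,-0.2],[0.3,0.05,0,0,0,1.5,-0.2]]]'; python3 -m inch '[[[0.06,0.03,0,0,0,0.2,-0.2],[0.11,0.035,0,0,0,0.35,-0.2],[0.11,0.035,0,0,0,0.35,-0.2]]]'; python3 - <<'E'
from h import *
plan(477.6,339.6,34,3.6)
img,W,c=cloud("top"); save("pics/t2.png",img); np.savez("t2.npz",img=img,W=W)
v,u=np.mgrid[0:480,0:640];z=W[...,2]*1000
J=(u>=290)&(u<400)&(v>=168)&(v<252)
rect(W,J&(z>27)&(z<33)&(u>316)&(v>188),"blank4?")
E
```

```text
time: 3.82
ee_pos: [0.5023, 0.2296, 0.1513]
tool_rot: [-2.083, -2.35, 0.005]
force: [2.0, 0.0, -2.1]
grip_width: 0.503
grip_force: 62.1
time: 4.2
ee_pos: [0.5238, 0.3454, 0.1503]
tool_rot: [-2.145, -2.293, 0.004]
force: [0.6, -0.8, -2.0]
grip_width: 0.499
grip_force: 62.2
t 4.2 p [523.8 345.4 150.3] jaw 3.8 tilt [-0.003 -0.001 -1.   ] q1,q6 [0.58 2.09] F [ 0.6 -0.8 -2. ] grip 42.4 62.2
  shift [-0.0027 -0.0461  0.1165] turn z 0.02 (alt -17.98 )
blank4? 1334 c [580.8 -62.5] size [ 80.7 121.9] long axis deg 104.3 z 30.2
```

```bash
python3 -m inch '[[[-0.003,-0.046,0,0,0,0,-0.2],[-0.003,-0.046,0.05,0,0,0,-0.2],[-0.003,-0.046,0.1,0,0,0,-0.2],[-0.003,-0.046,0.11,0,0,0,-0.2],[-0.003,-0.046,0.113,0,0,0,-0.2]]]'; python3 - <<'E'
from h import *
plan(477.6,339.6,29,3.6)
E
```

```text
time: 4.88
ee_pos: [0.4798, 0.335, 0.0401]
tool_rot: [-2.154, -2.287, 0.002]
force: [0.2, -0.1, -1.4]
grip_width: 0.501
grip_force: 62.3
t 4.88 p [479.8 335.   40.1] jaw 3.4 tilt [-0.001 -0.001 -1.   ] q1,q6 [0.61 2.12] F [ 0.2 -0.1 -1.4] grip 42.6 62.3
  shift [ 0.0047 -0.0019  0.0111] turn z -0.02 (alt 17.98 )
```

```bash
python3 -m inch '[[[0.004,-0.002,0.004,0,0,0,-0.2],[0.004,-0.002,0.008,0,0,0,-0.2],[0.004,-0.002,0.009,0,0,0,-0.2]]]'; python3 -m inch '[[[0,0,0.001,0,0,0,-0.2],[0,0,0.001,0,0,0,-0.2]]]';python3 -m inch '[[[0,0,0.001,0,0,0,-0.2],[0,0,0.001,0,0,0,-0.2]]]'
```

```text
time: 5.25
ee_pos: [0.4778, 0.3402, 0.0319]
tool_rot: [2.152, 2.288, 0.002]
force: [0.1, -0.5, -2.6]
grip_width: 0.506
grip_force: 62.4
time: 5.5
ee_pos: [0.4776, 0.3399, 0.0304]
tool_rot: [2.152, 2.288, 0.0]
force: [-0.3, 0.1, -2.2]
grip_width: 0.504
grip_force: 62.4
time: 5.75
ee_pos: [0.4775, 0.3398, 0.0292]
tool_rot: [-2.152, -2.288, 0.0]
force: [0.6, -0.8, -1.9]
grip_width: 0.505
grip_force: 62.4
```

```bash
python3 -m inch '[[[0,0,0.001,0,0,0,-0.2],[0,0,0.001,0,0,0,-0.2]]]';python3 -m inch '[[[0,0,0.001,0,0,0,-0.2],[0,0,0.001,0,0,0,-0.2]]]'; python3 -m inch '[[[0,0,0.001,0,0,0,-0.2],[0,0,0.001,0,0,0,-0.2]]]'
```

```text
time: 6.0
ee_pos: [0.4776, 0.3399, 0.0288]
tool_rot: [2.152, 2.288, 0.001]
force: [-1.1, -0.5, 2.4]
grip_width: 0.505
grip_force: 62.8
time: 6.25
ee_pos: [0.4776, 0.3399, 0.0288]
tool_rot: [2.152, 2.288, 0.001]
force: [-4.5, -2.1, 8.5]
grip_width: 0.503
grip_force: 63.7
time: 6.5
ee_pos: [0.4776, 0.34, 0.0288]
tool_rot: [2.152, 2.288, 0.002]
force: [-5.6, -3.5, 14.1]
grip_width: 0.501
grip_force: 64.5
```

Contact came at TCP z = 28.8 mm, exactly as predicted, so the heat sink is on the floor. Release and rise.

```bash
python3 -m inch '[[[0,0,-0.003,0,0,0,-0.2],[0,0,-0.003,0,0,0,0.5],[0,0,-0.003,0,0,0,0.5],[0,0,-0.003,0,0,0,0.5]]]'; python3 -m inch '[[[0,0,-0.05,0,0,0,0.5],[0,0,-0.1,0,0,0,0.5],[0,0,-0.15,0,0,0,0.7],[0,0,-0.17,0,0,0,0.7],[0,0,-0.17,0,0,0,0.7]]]'; python3 - <<'E'
from h import *
plan(586.5,-310.2,200,0.6)
img,W,c=cloud("top"); save("pics/t3.png",img); np.savez("t3.npz",img=img,W=W)
v,u=np.mgrid[0:480,0:640];z=W[...,2]*1000
m=(u>=126)&(u<187)&(v>=182)&(v<282)
rect(W,m&(z>20)&(z<45)&(v<215),"hs2")
rect(W,m&(z>20)&(z<45)&(v>=218),"hs")
E
```

```text
time: 7.0
ee_pos: [0.4775, 0.3399, 0.029]
tool_rot: [-2.152, -2.288, 0.0]
force: [-0.4, -0.2, 0.2]
grip_width: 0.751
grip_force: 0.0
time: 7.62
ee_pos: [0.4786, 0.3407, 0.2013]
tool_rot: [2.152, 2.288, 0.007]
force: [-0.5, 0.3, -1.1]
grip_width: 0.851
grip_force: 0.0
t 7.62 p [478.6 340.7 201.3] jaw 3.5 tilt [ 0.004  0.003 -1.   ] q1,q6 [0.62 2.13] F [-0.5  0.3 -1.1] grip 72.3 0.0
  shift [-0.6562  0.0679 -0.    ] turn z 0.29 (alt -17.71 )
hs2 760 c [601.5 350.9] size [45.7 91.7] long axis deg 90.5 z 31.0
hs 655 c [476.2 343.4] size [45.2 92. ] long axis deg 93.1 z 31.9
```

```bash
python3 -m inch '[[[-0.06,0.006,0,0,0,0,0.7],[-0.12,0.012,0,0,0,0,0.7],[-0.18,0.018,0,0,0,0.1,0.7],[-0.24,0.024,0,0,0,0.1,0.7],[-0.3,0.03,0,0,0,0.1,0.7]]]';  python3 -m inch '[[[-0.06,0.006,0,0,0,0,0.7],[-0.12,0.012,0,0,0,0,0.7],[-0.18,0.018,0,0,0,0.1,0.7],[-0.24,0.024,0,0,0,0.2,0.7],[-0.3,0.034,0,0,0,0.2,0.7]]]';  python3 -m inch '[[[-0.05,0.004,0,0,0,0,0.7],[-0.056,0.004,0,0,0,0,0.7],[-0.056,0.004,0,0,0,0,0.7]]]'; python3 - <<'E'
from h import *
plan(586.5,-310.2,200,0.6)
img,W,c=cloud("wrist"); save("pics/w3.png",img); np.savez("w3.npz",img=img,W=W)
z=W[...,2]*1000;g=img.astype(int).sum(2);X=W[...,0]*1000;Y=W[...,1]*1000
m=(z>4)&(z<16)&(g>330)&(X>535)&(X<640)&(Y>-385)&(Y<-235)
rect(W,m,"spare"); 
m2=(z<9)&(g<130)&(Y>-385)&(Y<-235);print("mat z",np.nanmedian(z[m2]))
f=np.load("t3.npz");W=f["W"];g=f["img"].astype(int).sum(2);v,u=np.mgrid[0:480,0:640]
rect(W,(u>=425)&(u<490)&(v>=190)&(v<226)&(g>330),"spare top")
E
```

```text
time: 8.3
ee_pos: [0.5247, 0.0404, 0.197]
tool_rot: [-2.17, -2.268, 0.004]
force: [-0.0, 0.1, 0.2]
grip_width: 0.851
grip_force: 0.0
time: 8.93
ee_pos: [0.5718, -0.2575, 0.1967]
tool_rot: [-2.209, -2.228, 0.002]
force: [0.3, -0.2, -0.6]
grip_width: 0.851
grip_force: 0.0
time: 9.3
ee_pos: [0.5764, -0.3116, 0.197]
tool_rot: [-2.21, -2.227, 0.001]
force: [0.0, 0.7, 0.6]
grip_width: 0.853
grip_force: 0.0
t 9.3 p [ 576.4 -311.6  197. ] jaw 0.5 tilt [-0.003  0.002 -1.   ] q1,q6 [-0.5   1.07] F [0.  0.7 0.6] grip 72.5 0.0
  shift [ 0.0013  0.0101 -0.0031] turn z -0.01 (alt 17.99 )
spare 11192 c [ 587.1 -304.8] size [ 61.4 137.7] long axis deg 91.5 z 10.0
mat z 3.967723246293627
spare top 1481 c [ 586.1 -310.7] size [ 61.2 123.2] long axis deg 91.1 z 7.0
```

```bash
python3 -m inch '[[[0.001,0.01,0.05,0,0,0,0.7],[0.001,0.01,0.1,0,0,0,0.7],[0.001,0.01,0.15,0,0,0,0.7],[0.001,0.01,0.155,0,0,0,0.7],[0.001,0.01,0.155,0,0,0,0.7]]]';python3 - <<'E'
from h import *
plan(586.4,-310.5,17.5,1)
E
```

```text
time: 9.98
ee_pos: [0.5882, -0.3099, 0.0455]
tool_rot: [2.209, 2.232, 0.001]
force: [0.4, -0.3, -0.2]
grip_width: 0.848
grip_force: 0.0
t 9.97 p [ 588.2 -309.9   45.5] jaw 0.6 tilt [ 0.001 -0.    -1.   ] q1,q6 [-0.48  1.08] F [ 0.4 -0.3 -0.2] grip 72.0 0.0
  shift [-0.0006 -0.0018  0.028 ] turn z -0.04 (alt 17.96 )
```

```bash
python3 -m inch '[[[0,-0.002,0.02,0,0,0,0.7],[0,-0.002,0.026,0,0,0,0.7],[0,-0.002,0.026,0,0,0,0.7],[0,-0.002,0.026,0,0,0,0.7]]]';python3 - <<'E'
from h import *
plan(586.4,-310.5,17.5,1)
o=robot.get_obs()
img,W,c=cloud("wrist"); Rt=R.from_rotvec(o["tool_rot"])
L=Rt.inv().apply((W.reshape(-1,3)-o["ee_pos"])).reshape(480,640,3)*1000
m=(np.abs(L[...,1])>33)&(np.abs(L[...,1])<52)&(np.abs(L[...,0])<12)
h=np.histogram(L[...,2][m],bins=np.arange(-10,22,1)); print(h[0].tolist())
E
```

```text
time: 10.48
ee_pos: [0.5864, -0.3113, 0.0199]
tool_rot: [2.21, 2.229, 0.001]
force: [0.6, -0.1, 0.5]
grip_width: 0.85
grip_force: 0.0
t 10.47 p [ 586.4 -311.3   19.9] jaw 0.5 tilt [ 0.002 -0.001 -1.   ] q1,q6 [-0.49  1.07] F [ 0.6 -0.1  0.5] grip 72.2 0.0
  shift [0.0008 0.     0.0024] turn z -0.05 (alt 17.95 )
[216, 188, 241, 193, 185, 173, 194, 180, 175, 151, 181, 147, 141, 145, 112, 93, 85, 55, 61, 23, 2, 0, 0, 0, 151, 1453, 1166, 90, 0, 0, 0]
```

```bash
python3 -m inch '[[[0,0,0.0025,0,0,0,0.7],[0,0,0.0025,0,0,0,0.2],[0,0,0.0025,0,0,0,0.2],[0,0,0.0025,0,0,0,0.2],[0,0,0.0025,0,0,0,0.2]]]';python3 -m inch '[[[0,0,-0.01,0,0,0,0.2],[0,0,-0.03,0,0,0,0.2],[0,0,-0.06,0,0,0,0.2],[0,0,-0.1,0,0,0,0.2],[0,0,-0.1,0,0,0,0.2]]]';python3 - <<'E'
from h import *
plan(586.4,-310.5,17.5,1)
img,W,c=cloud("top"); save("pics/t4.png",img); np.savez("t4.npz",img=img,W=W)
img2,W2,c=cloud("wrist"); save("pics/w4.png",img2);np.savez("w4.npz",img=img2,W=W2)
a=cv2.resize(img[160:260,285:405],None,fx=3,fy=3,interpolation=cv2.INTER_CUBIC)
b=cv2.resize(img2,(400,300)); save("pics/c4.png",np.hstack([a,b]))
v,u=np.mgrid[0:480,0:640];z=W[...,2]*1000
J=(u>=290)&(u<400)&(v>=168)&(v<252)
for lo,hi in ((27,34),(22,27),(15,21),(10,15)): rect(W,J&(z>lo)&(z<hi)&(u>320)&(v>194),(lo,hi))
E
```

```text
time: 11.15
ee_pos: [0.5864, -0.3114, 0.0177]
tool_rot: [2.21, 2.229, 0.001]
force: [-1.1, 0.2, 6.6]
grip_width: 0.676
grip_force: 67.9
time: 11.78
ee_pos: [0.5877, -0.3121, 0.1202]
tool_rot: [2.206, 2.226, 0.004]
force: [0.1, 0.4, -1.7]
grip_width: 0.674
grip_force: 64.6
t 11.78 p [ 587.7 -312.1  120.2] jaw 0.5 tilt [ 0.007 -0.004 -1.   ] q1,q6 [-0.49  1.07] F [ 0.1  0.4 -1.7] grip 57.2 64.6
  shift [ 0.002  -0.0021  0.1027] turn z -0.05 (alt 17.95 )
(27, 34) 1347 c [571.8 -64.9] size [ 61.5 121.8] long axis deg 105.4 z 30.4
(22, 27) 99 c [568.6 -69.8] size [ 82.8 116.4] long axis deg 90.5 z 26.3
(15, 21) 71 c [570.8 -73.1] size [ 81.2 125.1] long axis deg 92.7 z 18.0
(10, 15) 104 c [561.8 -85. ] size [103.1 146.7] long axis deg 90.5 z 11.4
```

View pics/c4.png

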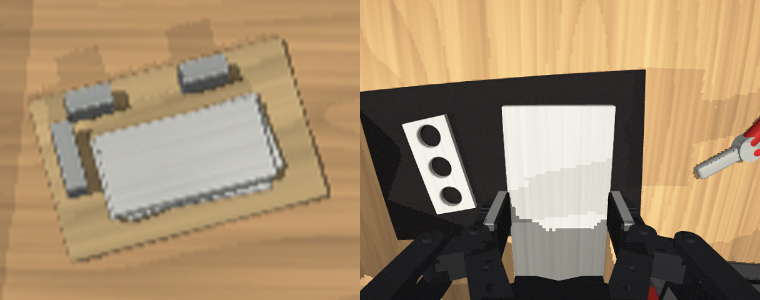

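The spare is held (57 mm read, about 65 N), the holed plate is untouched, and blank 4 lies square but about 20 mm and 12 mm off the stops. Next, carry the spare to jig (-12,-8).

```bash
python3 - <<'E'
from h import *
print(jig(-12,-8)); plan(*jig(-12,-8),100,15.4)
E
```

```text
(np.float64(577.9553040890852), np.float64(-58.59943664371458))
t 11.88 p [ 585.3 -310.8  115.8] jaw 0.5 tilt [ 0. -0. -1.] q1,q6 [-0.49  1.07] F [-1.   0.  -1.4] grip 57.4 64.6
  shift [ 0.2522 -0.0051  0.0158] turn z -1.49 (alt 16.51 )
```

```bash
python3 -m inch '[[[0.05,0,0,0,0,-0.3,0.2],[0.1,0,0,0,0,-0.6,0.2],[0.15,0,0,0,0,-0.9,0.2],[0.2,-0.003,0,0,0,-1.2,0.2],[0.25,-0.005,0.01,0,0,-1.5,0.2]]]'; python3 -m inch '[[[0,0,0,0,0,0,0.2],[0,0,0,0,0,0,0.2]]]'; python3 - <<'E'
from h import *
plan(*jig(-12,-8),60,15.4)
E
```

```text
time: 12.5
ee_pos: [0.5771, -0.0592, 0.1044]
tool_rot: [-1.898, -2.501, 0.002]
force: [0.6, -0.0, -0.7]
grip_width: 0.673
grip_force: 64.6
time: 12.75
ee_pos: [0.5773, -0.0608, 0.1044]
tool_rot: [-1.9, -2.499, 0.003]
force: [-0.2, -0.2, -0.5]
grip_width: 0.676
grip_force: 64.5
t 12.75 p [577.3 -60.8 104.4] jaw 15.5 tilt [-0.003 -0.    -1.   ] q1,q6 [-0.1  1.2] F [-0.2 -0.2 -0.5] grip 57.5 64.5
  shift [0.002  0.0014 0.0444] turn z 0.01 (alt -17.99 )
```

```bash
python3 -m inch '[[[0.002,0.001,0.03,0,0,0,0.2],[0.002,0.001,0.046,0,0,0,0.2],[0.002,0.001,0.05,0,0,0,0.2],[0.002,0.001,0.05,0,0,0,0.2]]]'; python3 -m inch '[[[0,0,0.003,0,0,0,0.2],[0,0,0.003,0,0,0,0.2]]]';  python3 -m inch '[[[0,0,0.002,0,0,0,0.2],[0,0,0.002,0,0,0,0.2]]]'
```

```text
time: 13.25
ee_pos: [0.5787, -0.0594, 0.0558]
tool_rot: [-1.903, -2.5, 0.0]
force: [-0.5, -0.1, -1.8]
grip_width: 0.678
grip_force: 64.5
time: 13.5
ee_pos: [0.5789, -0.0588, 0.0533]
tool_rot: [1.901, 2.5, 0.001]
force: [-0.9, -0.1, -1.1]
grip_width: 0.674
grip_force: 64.5
time: 13.75
ee_pos: [0.5785, -0.0586, 0.0508]
tool_rot: [-1.901, -2.501, 0.0]
force: [-0.6, -0.2, -0.9]
grip_width: 0.679
grip_force: 64.5
```

```bash
python3 -m inch '[[[0,0,0.002,0,0,0,0.2],[0,0,0.002,0,0,0,0.2]]]';  python3 -m inch '[[[0,0,0.001,0,0,0,0.2],[0,0,0.001,0,0,0,0.2]]]';python3 -m inch '[[[0,0,0.001,0,0,0,0.2],[0,0,0.001,0,0,0,0.2]]]'
```

```text
time: 14.0
ee_pos: [0.5784, -0.0587, 0.0486]
tool_rot: [-1.901, -2.501, 0.0]
force: [-0.1, -0.2, -1.4]
grip_width: 0.676
grip_force: 64.5
time: 14.25
ee_pos: [0.5785, -0.0587, 0.0477]
tool_rot: [-1.901, -2.501, 0.0]
force: [0.2, -0.5, -0.9]
grip_width: 0.676
grip_force: 64.5
time: 14.5
ee_pos: [0.5786, -0.0587, 0.0468]
tool_rot: [-1.901, -2.501, 0.0]
force: [-0.5, -0.5, -1.9]
grip_width: 0.676
grip_force: 64.5
```

```bash
python3 -m inch '[[[0,0,0.001,0,0,0,0.2],[0,0,0.001,0,0,0,0.2]]]'; python3 -m inch '[[[0,0,0.001,0,0,0,0.2],[0,0,0.001,0,0,0,0.2]]]'
```

```text
time: 14.75
ee_pos: [0.5787, -0.0587, 0.0467]
tool_rot: [1.901, 2.5, 0.001]
force: [-1.9, 0.1, 3.8]
grip_width: 0.675
grip_force: 66.3
time: 15.0
ee_pos: [0.5787, -0.0587, 0.0467]
tool_rot: [1.901, 2.5, 0.001]
force: [-4.0, 1.0, 10.8]
grip_width: 0.673
grip_force: 68.1
```

```bash
python3 -m inch '[[[0,0,-0.002,0,0,0,0.2],[0,0,-0.002,0,0,0,0.6],[0,0,-0.002,0,0,0,0.6],[0,0,-0.02,0,0,0,0.6],[0,0,-0.08,0,0,0,0.6]]]'; python3 -m inch '[[[0,0,-0.06,0,0,0,0.6],[0,0,-0.06,0,0,0,0.6]]]'; python3 - <<'E'
from h import *
plan(*jig(-90,0),110,15.4)
img,W,c=cloud("wrist"); save("pics/w5.png",img); np.savez("w5.npz",img=img,W=W)
E
```

```text
time: 15.62
ee_pos: [0.5755, -0.0584, 0.1214]
tool_rot: [-1.896, -2.494, 0.008]
force: [1.2, 0.5, 0.0]
grip_width: 0.802
grip_force: 0.0
time: 15.88
ee_pos: [0.5824, -0.0591, 0.1909]
tool_rot: [1.895, 2.492, 0.01]
force: [-0.5, -0.0, -1.2]
grip_width: 0.798
grip_force: 0.0
t 15.88 p [582.4 -59.1 190.9] jaw 15.5 tilt [ 0.012 -0.001 -1.   ] q1,q6 [-0.1  1.2] F [-0.5 -0.  -1.2] grip 67.8 0.0
  shift [ 0.0102 -0.0831  0.0799] turn z 0.01 (alt -17.99 )
```

View pics/w5.png

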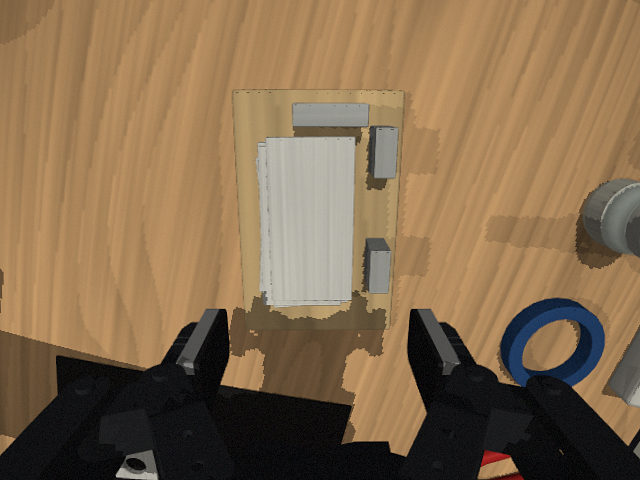

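The spare sits at (310,220) px on top of the stack, with the lower blanks peeking out to the left and below, and there is clearance to the stops. Next I'll check the finger's side profile for pushing, and measure the stack's edges.

```bash
python3 - <<'E'
from h import *
o=robot.get_obs();f=np.load("w5.npz");W=f["W"];Rt=R.from_rotvec(o["tool_rot"])
L=Rt.inv().apply((W.reshape(-1,3)-o["ee_pos"])).reshape(-1,3)*1000
c=robot.get_calibration("wrist");Rm=R.from_rotvec(c["rvec"]).as_matrix();cam=-Rm.T@c["tvec"]
print("cam tool",np.round(Rt.inv().apply(cam-o["ee_pos"])*1000))
for s in (-1,1):
  for z0 in range(-56,14,5):
    m=(L[:,2]>=z0)&(L[:,2]<z0+5)&(L[:,1]*s>20)&(L[:,1]*s<70)
    if m.sum()>10: 
        P=L[m]; fr=P[P[:,0]>np.percentile(P[:,0],90)-1]
        print(s,z0,m.sum(),"x",np.round(np.percentile(P[:,0],[1,50,99]),1),"front y",np.round(np.percentile(fr[:,1],[2,98]),1))
z=W[...,2]*1000
rect(W,(z>36)&(z<41.8)&(np.hypot(W[...,0]*1000-578,W[...,1]*1000+58)<66),"spare")
# edge extents in the jig's frame by height
c_,s_=np.cos(np.radians(15.4)),np.sin(np.radians(15.4));X=W[...,0]*1000-587.4;Y=W[...,1]*1000+47.7
jx=c_*X+s_*Y;jy=-s_*X+c_*Y
for lo,hi in ((36,41.8),(30,36),(24,30),(18,24),(12,18)):
    m=(z>lo)&(z<hi)&(jx>-68)&(jx<28)&(jy>-100)&(jy<58); print(lo,m.sum(),"jx",np.round(np.percentile(jx[m],[1,99]),1),"jy",np.round(np.percentile(jy[m],[1,99]),1))
E
```

```text
cam tool [  79.   -1. -125.]
-1 -56 1667 x [-9.6 10.9 16.6] front y [-32.7 -24.6]
-1 -51 3831 x [-11.7   1.2  12.1] front y [-65.5 -31.3]
-1 -46 2842 x [-11.7   7.2  13. ] front y [-65.  -31.3]
-1 -41 1162 x [ 5.4 11.  13.2] front y [-61.1 -34.9]
-1 -36 376 x [ 3.1 10.9 12.9] front y [-47.  -36.1]
-1 -31 711 x [-6.7  7.  10.9] front y [-40.3 -33.8]
-1 -26 592 x [-11.5   6.3  10.7] front y [-40.5 -33.7]
-1 -21 609 x [-11.4   6.2  10.7] front y [-40.4 -33.5]
-1 -16 520 x [-11.6   5.9  10.8] front y [-40.3 -33.9]
-1 -11 467 x [-11.6   6.2  10.7] front y [-40.3 -33.9]
-1 -6 422 x [-11.4   6.1  10.6] front y [-40.2 -33.8]
-1 -1 320 x [-11.7   6.   10.3] front y [-40.4 -33.8]
-1 4 124 x [-11.6  -0.6   9.6] front y [-39.5 -33.5]
1 -56 1738 x [-10.2  10.7  16.5] front y [24.7 32.9]
1 -51 4099 x [-11.8   1.5  12.3] front y [31.3 65.8]
1 -46 2462 x [-11.5   9.9  13. ] front y [31.8 65.3]
1 -41 1094 x [ 5.3 11.  13.2] front y [35.9 60.8]
1 -36 335 x [-0.4 10.7 12.5] front y [36.8 47. ]
1 -31 723 x [-7.6  7.2 10.8] front y [34.3 40.9]
1 -26 628 x [-11.4   6.1  10.7] front y [34.3 41. ]
1 -21 579 x [-11.2   6.1  10.6] front y [34.2 41. ]
1 -16 524 x [-11.4   6.   10.7] front y [34.2 41.1]
1 -11 458 x [-11.4   5.9  10.6] front y [34.6 40.9]
1 -6 411 x [-11.4   6.1  10.5] front y [34.5 40.9]
1 -1 311 x [-11.9   5.9  10.3] front y [34.5 40.9]
1 4 101 x [-11.1  -1.6   8.3] front y [34.4 34.9]
spare 14695 c [590.8 -55.2] size [ 87.3 120.2] long axis deg 105.7 z 39.0
36 13724 jx [-41.6  16.5] jy [-66.3  51.1]
30 1625 jx [-49.2   6.6] jy [-74.1  44. ]
24 43 jx [-49.9 -44.1] jy [34.1 47.6]
18 114 jx [-51.9  16.1] jy [-82.6  35.8]
12 93 jx [-54.1 -46.1] jy [-71.4  47.4]
```

Pad sides are flat and vertical (x = ±10.7 mm, over 30 mm tall), so they suit pushing. I'll turn the jaw line parallel to the jig's y and move outside the -x side.

```bash
python3 -m inch '[[[0,-0.015,0,0,0,-1,0.5],[0,-0.03,0,0,0,-2,0.5],[0,-0.045,0,0,0,-3,0.5],[0,-0.06,0.03,0,0,-4,0.5],[0,-0.075,0.06,0,0,-5,0.5]]]'; python3 -m inch '[[[0,0,0,0,0,-1,0.5],[0,0,0,0,0,-2,0.5],[0,0,0,0,0,-3,0.5],[0,0,0,0,0,-4,0.5],[0,0,0,0,0,-4,0.5]]]'; python3 - <<'E'
from h import *
plan(*jig(-80,-8),50,105.4)
E
```

```text
time: 16.55
ee_pos: [0.5048, -0.0787, 0.1225]
tool_rot: [-0.657, -3.07, 0.0]
force: [-0.1, -0.8, -0.9]
grip_width: 0.749
grip_force: 0.0
time: 17.18
ee_pos: [0.505, -0.0785, 0.123]
tool_rot: [0.42, -3.11, -0.002]
force: [0.1, 0.1, -0.2]
grip_width: 0.753
grip_force: 0.0
t 17.18 p [505.  -78.5 123. ] jaw 105.4 tilt [-0.003  0.001 -1.   ] q1,q6 [-0.15 -0.42] F [ 0.1  0.1 -0.2] grip 64.0 0.0
  shift [-0.0078 -0.0003  0.073 ] turn z -0.0 (alt 18.0 )
```

```bash
python3 -m inch '[[[-0.004,0,0.05,0,0,0,0.5],[-0.004,0,0.08,0,0,0,0.5],[-0.004,0,0.09,0,0,0,0.5],[-0.004,0,0.09,0,0,0,0.5]]]'; python3 - <<'E'
from h import *
plan(*jig(-75,-8),23,105.4)
E
```

```text
time: 17.68
ee_pos: [0.5096, -0.0776, 0.0342]
tool_rot: [0.422, -3.111, -0.001]
force: [-0.1, -0.0, 0.2]
grip_width: 0.748
grip_force: 0.0
t 17.68 p [509.6 -77.6  34.2] jaw 105.4 tilt [-0.002  0.    -1.   ] q1,q6 [-0.15 -0.42] F [-0.1 -0.   0.2] grip 63.6 0.0
  shift [-0.008   0.0002  0.0111] turn z 0.0 (alt -18.0 )
```

```bash
python3 -m inch '[[[0,0,0.008,0,0,0,0.5],[0,0,0.01,0,0,0,0.5],[-0.004,0,0.011,0,0,0,0.5],[-0.008,0,0.011,0,0,0,0.5],[-0.012,0,0.011,0,0,0,0.5]]]'; python3 -m inch '[[[-0.004,0,0,0,0,0,0.5],[-0.008,0,0,0,0,0,0.5],[-0.012,0,0,0,0,0,0.5],[-0.015,0,0,0,0,0,0.5],[-0.015,0,0,0,0,0,0.5]]]'; python3 - <<'E'
from h import *
plan(*jig(-44,-8),23,105.4)
E
```

```text
time: 18.3
ee_pos: [0.5224, -0.0744, 0.0241]
tool_rot: [-0.424, 3.112, -0.0]
force: [0.2, 0.2, -0.7]
grip_width: 0.747
grip_force: 0.0
time: 18.92
ee_pos: [0.5363, -0.0703, 0.0237]
tool_rot: [0.424, -3.113, -0.0]
force: [-0.5, -0.5, -0.6]
grip_width: 0.754
grip_force: 0.5
t 18.93 p [536.3 -70.3  23.7] jaw 105.5 tilt [-0.  0. -1.] q1,q6 [-0.13 -0.4 ] F [-0.5 -0.5 -0.6] grip 64.1 0.5
  shift [-0.0113  0.0002  0.0007] turn z 0.01 (alt -17.99 )
```

```bash
python3 -m inch '[[[-0.003,0,0.001,0,0,0,0.5],[-0.006,0,0.001,0,0,0,0.5],[-0.009,0,0.001,0,0,0,0.5],[-0.011,0,0.001,0,0,0,0.5],[-0.011,0,0.001,0,0,0,0.5]]]';  python3 - <<'E'
from h import *
plan(*jig(-41,-8),23,105.4)
E
```

```text
time: 19.55
ee_pos: [0.5468, -0.0675, 0.0227]
tool_rot: [0.424, -3.113, 0.0]
force: [-2.6, -1.2, 0.2]
grip_width: 0.749
grip_force: 1.3
t 19.55 p [546.8 -67.5  22.7] jaw 105.5 tilt [-0. -0. -1.] q1,q6 [-0.12 -0.39] F [-2.6 -1.2  0.2] grip 63.6 1.3
  shift [-0.0034  0.0004 -0.0003] turn z 0.01 (alt -17.99 )
```

```bash
python3 -m inch '[[[0.015,0,0,0,0,0,0.2],[0.015,0,-0.05,0,0,0,-0.3],[0,-0.03,-0.09,0,0,1,-0.3],[-0.02,-0.06,-0.09,0,0,2,-0.3],[-0.04,-0.09,-0.09,0,0,3,-0.3]]]'; python3 -m inch '[[[0,0,0,0,0,1,-0.3],[0,0,0,0,0,2,-0.3],[0,0,0,0,0,3,-0.3],[0,0,0,0,0,4,-0.3],[0,0,0,0,0,5,-0.3]]]';  python3 -m inch '[[[0,0,0,0,0,1,-0.3],[0,0,0,0,0,1,-0.3]]]'; python3 - <<'E'
from h import *
plan(*jig(-2,-102),27,15.4)
E
```

```text
time: 20.18
ee_pos: [0.6123, -0.1442, 0.1148]
tool_rot: [0.404, 3.11, 0.001]
force: [0.1, 0.1, 0.1]
grip_width: 0.352
grip_force: 0.0
time: 20.8
ee_pos: [0.6109, -0.1434, 0.1133]
tool_rot: [1.682, 2.65, 0.003]
force: [0.5, 0.0, 0.6]
grip_width: 0.349
grip_force: 0.0
time: 21.05
ee_pos: [0.6106, -0.1434, 0.1133]
tool_rot: [1.897, 2.502, 0.003]
force: [0.4, -0.1, -0.0]
grip_width: 0.346
grip_force: 0.0
t 21.05 p [ 610.6 -143.4  113.3] jaw 15.6 tilt [ 0.003  0.    -1.   ] q1,q6 [-0.23  1.07] F [ 0.4 -0.1 -0. ] grip 29.4 0.0
  shift [-0.0036  0.0009  0.0863] turn z 0.02 (alt -17.98 )
```

```bash
python3 -m inch '[[[-0.004,0.001,0.05,0,0,0,-0.3],[-0.004,0.001,0.07,0,0,0,-0.3],[-0.004,0.001,0.08,0,0,0,-0.3],[-0.004,0.001,0.08,0,0,0,-0.3]]]'; python3 - <<'E'
from h import *
plan(*jig(-2,-75),28,15.4)
E
```

```text
time: 21.55
ee_pos: [0.6116, -0.1471, 0.0326]
tool_rot: [-1.9, -2.502, -0.0]
force: [0.8, 0.8, 0.1]
grip_width: 0.347
grip_force: 0.0
t 21.55 p [ 611.6 -147.1   32.6] jaw 15.6 tilt [-0.  0. -1.] q1,q6 [-0.24  1.06] F [0.8 0.8 0.1] grip 29.5 0.0
  shift [0.0272 0.0011 0.0046] turn z 0.02 (alt -17.98 )
```

```bash
python3 -m inch '[[[0,0.001,0.004,0,0,0,-0.3],[0.004,0.001,0.004,0,0,0,-0.3],[0.008,0.001,0.004,0,0,0,-0.3],[0.012,0.001,0.004,0,0,0,-0.3],[0.016,0.001,0.004,0,0,0,-0.3]]]';python3 -m inch '[[[0.004,0,0,0,0,0,-0.3],[0.008,0,0,0,0,0,-0.3],[0.011,0,0,0,0,0,-0.3],[0.011,0,0,0,0,0,-0.3]]]'; python3 - <<'E'
from h import *
plan(*jig(-2,-71),28,15.4)
E
```

```text
time: 22.18
ee_pos: [0.6082, -0.1318, 0.0292]
tool_rot: [1.901, 2.5, -0.001]
force: [-1.0, -2.5, 1.8]
grip_width: 0.349
grip_force: 1.1
time: 22.68
ee_pos: [0.6054, -0.1209, 0.029]
tool_rot: [1.901, 2.5, 0.0]
force: [-0.5, -3.2, 1.8]
grip_width: 0.349
grip_force: 2.0
t 22.68 p [ 605.4 -120.9   29. ] jaw 15.5 tilt [ 0.001 -0.    -1.   ] q1,q6 [-0.2  1.1] F [-0.5 -3.2  1.8] grip 29.7 2.0
  shift [0.0044 0.0001 0.001 ] turn z 0.01 (alt -17.99 )
```

```bash
for i in 1; do python3 -m inch '[[[0.0015,0,0,0,0,0,-0.3],[0.003,0,0,0,0,0,-0.3],[0.003,0,0,0,0,0,-0.3]]]'; done; python3 -m inch '[[[0.001,0,0,0,0,0,-0.3],[0.001,0,0,0,0,0,-0.3]]]'; python3 -m inch '[[[0.001,0,0,0,0,0,-0.3],[0.001,0,0,0,0,0,-0.3]]]'
```

```text
time: 23.05
ee_pos: [0.6052, -0.1189, 0.029]
tool_rot: [1.901, 2.498, -0.001]
force: [2.6, -6.2, 1.1]
grip_width: 0.353
grip_force: 3.1
time: 23.3
ee_pos: [0.6054, -0.1186, 0.0291]
tool_rot: [1.901, 2.496, -0.001]
force: [2.1, -7.0, -0.8]
grip_width: 0.35
grip_force: 3.9
time: 23.55
ee_pos: [0.6055, -0.1184, 0.0292]
tool_rot: [1.901, 2.495, -0.002]
force: [3.2, -9.3, -1.3]
grip_width: 0.353
grip_force: 4.9
```

```bash
python3 -m inch '[[[0.001,0,0,0,0,0,-0.3],[0.002,0,0,0,0,0,-0.3],[0.002,0,0,0,0,0,-0.3]]]'; python3 -m inch '[[[0.001,0,0,0,0,0,-0.3],[0.002,0,0,0,0,0,-0.3],[0.002,0,0,0,0,0,-0.3]]]'; python3 - <<'E'
from h import *
plan(*jig(-2,-71),28,15.4)
img,W,c=cloud("top"); img2,W2,c=cloud("wrist")
a=cv2.resize(img[165:255,285:385],None,fx=4,fy=4,interpolation=cv2.INTER_CUBIC); b=cv2.resize(img2[40:310,140:540],(400,360*270//400*400//360),interpolation=cv2.INTER_CUBIC)
b=cv2.copyMakeBorder(b,0,360-b.shape[0],0,0,cv2.BORDER_CONSTANT) if b.shape[0]<=360 else b[:360]
save("pics/c6.png",np.hstack([a,b]))
E
```

```text
time: 23.92
ee_pos: [0.6057, -0.1181, 0.0294]
tool_rot: [1.9, 2.491, -0.005]
force: [3.9, -13.4, -3.0]
grip_width: 0.347
grip_force: 6.9
time: 24.3
ee_pos: [0.6057, -0.118, 0.0297]
tool_rot: [1.9, 2.488, -0.008]
force: [5.1, -17.1, -3.0]
grip_width: 0.347
grip_force: 9.0
t 24.3 p [ 605.7 -118.    29.7] jaw 15.3 tilt [ 0.006 -0.011 -1.   ] q1,q6 [-0.19  1.12] F [  5.1 -17.1  -3. ] grip 29.5 9.0
  shift [ 0.0016 -0.001   0.0017] turn z -0.01 (alt 17.99 )
```

View pics/c6.png

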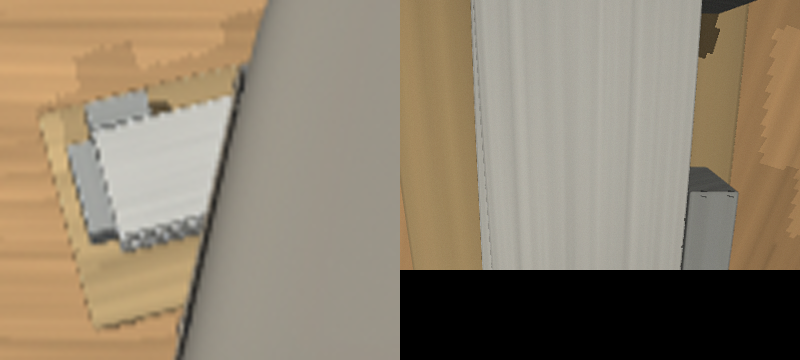

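The end edge now appears flush against the end stop, and a small gap to the far stops remains. Now the final +x push.

```bash
python3 -m inch '[[[-0.015,0,0,0,0,0,-0.3],[-0.015,0,-0.05,0,0,0,-0.3],[0.01,-0.02,-0.09,0,0,-1,0.5],[0.04,-0.05,-0.09,0,0,-2,0.5],[0.07,-0.08,-0.09,0,0,-3,0.5]]]'; python3 -m inch '[[[0,0,0,0,0,-1,0.5],[0,0,0,0,0,-2,0.5],[0,0,0,0,0,-3,0.5],[0,0,0,0,0,-4,0.5],[0,0,0,0,0,-5,0.5]]]';  python3 -m inch '[[[0,0,0,0,0,-1,0.5],[0,0,0,0,0,-1,0.5]]]'; python3 - <<'E'
from h import *
plan(*jig(-70,0),35,105.4)
E
```

```text
time: 25.02
ee_pos: [0.5058, -0.0643, 0.1191]
tool_rot: [-1.179, -2.911, -0.004]
force: [-0.4, -0.0, 0.0]
grip_width: 0.747
grip_force: 0.0
time: 25.65
ee_pos: [0.5063, -0.0648, 0.1183]
tool_rot: [0.162, -3.136, -0.005]
force: [-0.2, 0.2, -0.4]
grip_width: 0.751
grip_force: 0.0
time: 25.9
ee_pos: [0.5064, -0.0651, 0.1184]
tool_rot: [0.422, -3.112, -0.004]
force: [0.3, -0.2, 0.1]
grip_width: 0.751
grip_force: 0.0
t 25.9 p [506.4 -65.1 118.4] jaw 105.4 tilt [-0.001  0.002 -1.   ] q1,q6 [-0.13 -0.4 ] F [ 0.3 -0.2  0.1] grip 63.8 0.0
  shift [-0.0128 -0.0049  0.0834] turn z 0.0 (alt -18.0 )
```

```bash
python3 -m inch '[[[-0.006,-0.005,0.05,0,0,0,0.5],[-0.012,-0.005,0.08,0,0,0,0.5],[-0.012,-0.005,0.085,0,0,0,0.5],[-0.012,-0.005,0.085,0,0,0,0.5]]]'; python3 - <<'E'
from h import *
plan(*jig(-45,0),23.5,105.4)
E
```

```text
time: 26.4
ee_pos: [0.5197, -0.0674, 0.034]
tool_rot: [0.422, -3.113, -0.001]
force: [-0.2, -0.4, -0.2]
grip_width: 0.751
grip_force: 0.0
t 26.4 p [519.7 -67.4  34. ] jaw 105.5 tilt [-0.001  0.001 -1.   ] q1,q6 [-0.13 -0.4 ] F [-0.2 -0.4 -0.2] grip 63.8 0.0
  shift [-0.0255  0.001   0.0105] turn z 0.01 (alt -17.99 )
```

```bash
python3 -m inch '[[[0,0.001,0.01,0,0,0,0.5],[-0.006,0.001,0.0105,0,0,0,0.5],[-0.012,0.001,0.0105,0,0,0,0.5],[-0.018,0.001,0.0105,0,0,0,0.5],[-0.024,0.001,0.0105,0,0,0,0.5]]]';python3 -m inch '[[[-0.0015,0,0,0,0,0,0.5],[-0.003,0,0,0,0,0,0.5],[-0.003,0,0,0,0,0,0.5]]]'; python3 -m inch '[[[-0.001,0,0,0,0,0,0.5],[-0.002,0,0,0,0,0,0.5],[-0.002,0,0,0,0,0,0.5]]]'; python3 - <<'E'
from h import *
plan(*jig(-41,0),23.5,105.4)
E
```

```text
time: 27.02
ee_pos: [0.5434, -0.0602, 0.0235]
tool_rot: [-0.424, 3.112, -0.0]
force: [0.2, -0.2, -0.3]
grip_width: 0.751
grip_force: 0.0
time: 27.4
ee_pos: [0.5453, -0.0595, 0.0232]
tool_rot: [0.424, -3.112, -0.0]
force: [0.3, 0.0, -0.2]
grip_width: 0.748
grip_force: 0.1
time: 27.78
ee_pos: [0.5467, -0.0594, 0.023]
tool_rot: [0.423, -3.111, 0.001]
force: [-3.8, -2.0, 1.7]
grip_width: 0.752
grip_force: 1.9
t 27.77 p [546.7 -59.4  23. ] jaw 105.5 tilt [-0.002 -0.001 -1.   ] q1,q6 [-0.11 -0.38] F [-3.8 -2.   1.7] grip 64.0 1.9
  shift [-0.0014  0.0004 -0.0005] turn z 0.01 (alt -17.99 )
```

```bash
python3 -m inch '[[[-0.001,0,0,0,0,0,0.5],[-0.002,0,0,0,0,0,0.5],[-0.002,0,0,0,0,0,0.5]]]'; python3 -m inch '[[[-0.001,0,0,0,0,0,0.5],[-0.002,0,0,0,0,0,0.5],[-0.002,0,0,0,0,0,0.5]]]';  python3 -m inch '[[[-0.001,0,0,0,0,0,0.5],[-0.002,0,0,0,0,0,0.5],[-0.002,0,0,0,0,0,0.5]]]'; python3 - <<'E'
from h import *
plan(*jig(-41,0),23.5,105.4)
E
```

```text
time: 28.15
ee_pos: [0.5492, -0.0585, 0.0231]
tool_rot: [0.424, -3.112, -0.0]
force: [-3.9, -2.3, -0.2]
grip_width: 0.748
grip_force: 2.3
time: 28.52
ee_pos: [0.5494, -0.0584, 0.023]
tool_rot: [0.422, -3.109, 0.001]
force: [-9.0, -3.7, 3.7]
grip_width: 0.747
grip_force: 4.4
time: 28.9
ee_pos: [0.5494, -0.0583, 0.0229]
tool_rot: [0.421, -3.105, 0.001]
force: [-12.1, -4.5, 6.9]
grip_width: 0.751
grip_force: 6.7
t 28.9 p [549.4 -58.3  22.9] jaw 105.4 tilt [-0.008 -0.002 -1.   ] q1,q6 [-0.1  -0.37] F [-12.1  -4.5   6.9] grip 63.8 6.7
  shift [ 0.0016  0.0002 -0.0006] turn z 0.0 (alt -18.0 )
```

```bash
python3 -m inch '[[[-0.002,0,0,0,0,0,0.5],[-0.004,0,0,0,0,0,0.5],[-0.004,0,0,0,0,0,0.5]]]'; python3 -m inch '[[[0.015,0,0,0,0,0,0.5],[0.02,0,0,0,0,0,0.5],[0.02,0,-0.05,0,0,0,0.5],[0.04,0,-0.1,0,0,0,0.5],[0.06,-0.02,-0.12,0,0,0,0.5]]]'; python3 -m inch '[[[0.05,-0.02,0,0,0,0,0.5],[0.1,-0.05,0,0,0,0,-0.3],[0.1,-0.05,0,0,0,0,-0.3]]]'; python3 - <<'E'
from h import *
img,W,c=cloud("top");np.savez("t7.npz",img=img,W=W)
a=cv2.resize(img[165:255,285:405],None,fx=6,fy=6,interpolation=cv2.INTER_CUBIC);save("pics/c7.png",a)
plan(*jig(-2,-100),110,15.4)
v,u=np.mgrid[0:480,0:640];z=W[...,2]*1000
X=W[...,0]*1000-587.4;Y=W[...,1]*1000+47.7;c_,s_=np.cos(np.radians(15.4)),np.sin(np.radians(15.4))
jx=c_*X+s_*Y;jy=-s_*X+c_*Y
m=(jx>-66)&(jx<28)&(jy>-90)&(jy<57.5)
rect(W,m&(z>33)&(z<42),"top blank")
q=m&(z>33)&(z<42); print(np.round(np.percentile(jx[q],[1,99]),1),np.round(np.percentile(jy[q],[1,99]),1)); print([int((m&(z>l)&(z<l+3)).sum()) for l in range(12,36,3)])
E
```

```text
time: 29.28
ee_pos: [0.5494, -0.0582, 0.0223]
tool_rot: [0.418, -3.098, 0.003]
force: [-21.0, -7.6, 13.4]
grip_width: 0.751
grip_force: 10.9
time: 29.9
ee_pos: [0.5079, -0.091, 0.1473]
tool_rot: [-0.428, 3.104, -0.002]
force: [0.3, -0.2, -0.9]
grip_width: 0.752
grip_force: 0.0
time: 30.28
ee_pos: [0.4208, -0.1685, 0.1441]
tool_rot: [-0.416, 3.112, -0.001]
force: [0.2, -0.5, -0.0]
grip_width: 0.356
grip_force: 0.0
t 30.32 p [ 422.4 -167.6  144.2] jaw 105.3 tilt [ 0.003 -0.    -1.   ] q1,q6 [-0.38 -0.65] F [ 0.6  0.3 -0.5] grip 29.8 0.0
  shift [-0.1888 -0.028   0.0348] turn z 8.99 (alt -9.01 )
top blank 1383 c [586.6 -49.4] size [ 58.3 117.6] long axis deg 105.2 z 36.4
[-29.8  27.4] [-58.9  56.2]
[17, 14, 15, 17, 14, 13, 75, 578]
```

View pics/c7.png

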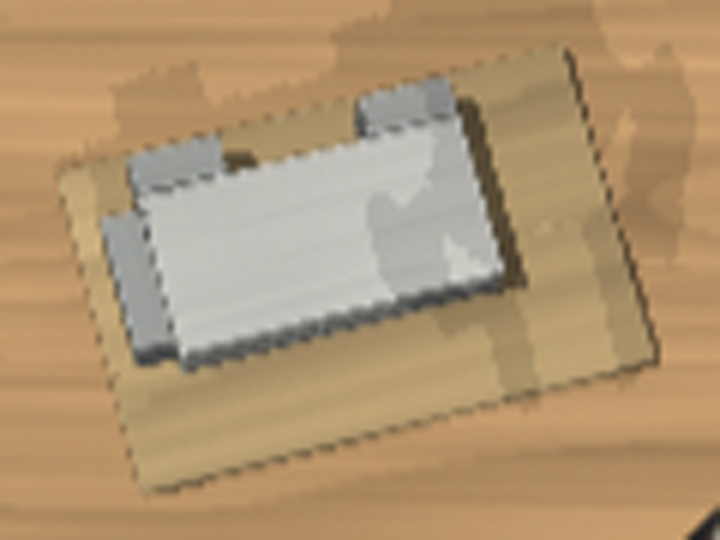

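The stack shows as one square block, touching both far stops (tops at (175,165) and (405,105) px) and the end stop (140,290). I'll add one more confirming tap along +y.

```bash
python3 -m inch '[[[-0.03,-0.01,0,0,0,1,-0.3],[-0.06,-0.02,0,0,0,2,-0.3],[-0.1,-0.02,0,0,0,3,-0.3],[-0.14,-0.028,0,0,0,4,-0.3],[-0.189,-0.028,0.02,0,0,5,-0.3]]]'; python3 -m inch '[[[0,0,0,0,0,1,-0.3],[0,0,0,0,0,2,-0.3],[0,0,0,0,0,3,-0.3],[0,0,0,0,0,4,-0.3],[0,0,0,0,0,4,-0.3]]]'; python3 - <<'E'
from h import *
plan(*jig(-2,-88),37,15.4)
E
```

```text
time: 30.95
ee_pos: [0.6162, -0.1419, 0.1252]
tool_rot: [0.936, 2.992, 0.002]
force: [0.4, -0.3, 0.2]
grip_width: 0.349
grip_force: 0.0
time: 31.58
ee_pos: [0.6131, -0.1414, 0.1232]
tool_rot: [1.895, 2.504, 0.002]
force: [0.2, 0.3, -0.0]
grip_width: 0.349
grip_force: 0.0
t 31.57 p [ 613.1 -141.4  123.2] jaw 15.8 tilt [ 0.002  0.    -1.   ] q1,q6 [-0.23  1.07] F [ 0.2  0.3 -0. ] grip 29.7 0.0
  shift [ 0.0092 -0.002   0.0862] turn z 0.04 (alt -17.96 )
```

```bash
python3 -m inch '[[[0.002,-0.002,0.05,0,0,0.04,-0.3],[0.002,-0.002,0.08,0,0,0.04,-0.3],[0.002,-0.002,0.09,0,0,0.04,-0.3],[0.002,-0.002,0.093,0,0,0.04,-0.3],[0.002,-0.002,0.093,0,0,0.04,-0.3]]]'; python3 - <<'E'
from h import *
plan(*jig(-2,-75),29.5,15.4)
E
```

```text
time: 32.2
ee_pos: [0.6102, -0.1417, 0.0316]
tool_rot: [1.908, 2.493, 0.002]
force: [-0.3, 0.7, 0.4]
grip_width: 0.35
grip_force: 0.0
t 32.2 p [ 610.2 -141.7   31.6] jaw 15.2 tilt [ 0.002 -0.    -1.   ] q1,q6 [-0.23  1.08] F [-0.3  0.7  0.4] grip 29.8 0.0
  shift [0.0216 0.0009 0.002 ] turn z -0.02 (alt 17.98 )
```

```bash
python3 -m inch '[[[0.005,0.001,0.002,0,0,0,-0.3],[0.01,0.001,0.002,0,0,0,-0.3],[0.015,0.001,0.002,0,0,0,-0.3],[0.02,0.001,0.002,0,0,0,-0.3],[0.02,0.001,0.002,0,0,0,-0.3]]]'; python3 -m inch '[[[0.001,0,0,0,0,0,-0.3],[0.002,0,0,0,0,0,-0.3],[0.002,0,0,0,0,0,-0.3]]]'; python3 -m inch '[[[0.001,0,0,0,0,0,-0.3],[0.002,0,0,0,0,0,-0.3],[0.002,0,0,0,0,0,-0.3]]]';python3 -m inch '[[[0.001,0,0,0,0,0,-0.3],[0.002,0,0,0,0,0,-0.3],[0.002,0,0,0,0,0,-0.3]]]'
```

```text
time: 32.83
ee_pos: [0.6045, -0.1215, 0.0284]
tool_rot: [-1.909, -2.495, 0.0]
force: [-0.3, 0.1, 0.1]
grip_width: 0.348
grip_force: 0.0
time: 33.2
ee_pos: [0.6041, -0.1202, 0.0283]
tool_rot: [-1.91, -2.494, 0.0]
force: [-0.2, 0.2, -0.3]
grip_width: 0.351
grip_force: 0.0
time: 33.58
ee_pos: [0.6036, -0.1182, 0.0283]
tool_rot: [1.91, 2.494, -0.0]
force: [-0.5, 0.4, -0.9]
grip_width: 0.35
grip_force: 0.0
time: 33.95
ee_pos: [0.6034, -0.118, 0.0284]
tool_rot: [1.91, 2.491, -0.004]
force: [0.2, -5.8, -0.6]
grip_width: 0.349
grip_force: 2.8
```

```bash
python3 -m inch '[[[0.002,0,0,0,0,0,-0.3],[0.004,0,0,0,0,0,-0.3],[0.004,0,0,0,0,0,-0.3]]]'; python3 -m inch '[[[-0.015,0,0,0,0,0,-0.3],[-0.02,0,0,0,0,0,-0.3],[-0.03,0,-0.05,0,0,0,-0.3],[-0.06,0,-0.1,0,0,0,-0.3],[-0.09,0,-0.15,0,0,0,-0.3]]]'; python3 -m inch '[[[-0.06,0,0,0,0,0,-0.3],[-0.06,0,0,0,0,0,-0.3],[-0.06,0,0,0,0,0,-0.3]]]'; python3 - <<'E'
from h import *
img,W,c=cloud("top"); i3,_,_=cloud("scene")
a=cv2.resize(img[165:255,100:510],(800,176),interpolation=cv2.INTER_CUBIC)
b=cv2.resize(i3[245:345,235:360],(500,400),interpolation=cv2.INTER_CUBIC)
d=cv2.resize(i3[150:260,380:520],(300,236),interpolation=cv2.INTER_CUBIC)
e=np.zeros((400,300,3),np.uint8);e[:236]=d
save("pics/c8.png",np.vstack([a,np.hstack([b,e])]))
plan(*jig(-2,-100),110,15.4)
z=W[...,2]*1000;v,u=np.mgrid[0:480,0:640]
X=W[...,0]*1000-587.4;Y=W[...,1]*1000+47.7;c_,s_=np.cos(np.radians(15.4)),np.sin(np.radians(15.4))
jx=c_*X+s_*Y;jy=-s_*X+c_*Y
m=(jx>-66)&(jx<28)&(jy>-90)&(jy<57.5)
rect(W,m&(z>33)&(z<42),"top blank"); print([int((m&(z>l)&(z<l+3)).sum()) for l in range(12,36,3)])
rect(W,(u>=126)&(u<187)&(v>=218)&(v<282)&(z>20)&(z<45),"hs")
g=img.astype(int).sum(2); rect(W,(u>=437)&(u<496)&(v>=245)&(v<281)&(g>330),"holed")
E
```

```text
time: 34.33
ee_pos: [0.6034, -0.1179, 0.029]
tool_rot: [1.909, 2.484, -0.01]
force: [2.1, -14.7, -2.1]
grip_width: 0.349
grip_force: 7.4
time: 34.95
ee_pos: [0.6255, -0.1989, 0.1797]
tool_rot: [-1.908, -2.495, -0.001]
force: [0.9, 0.0, 0.8]
grip_width: 0.349
grip_force: 0.0
time: 35.33
ee_pos: [0.6405, -0.2566, 0.1771]
tool_rot: [-1.909, -2.492, -0.001]
force: [-0.3, -0.6, 0.3]
grip_width: 0.352
grip_force: 0.0
t 35.42 p [ 640.6 -255.7  177.6] jaw 15.2 tilt [-0.002  0.001 -1.   ] q1,q6 [-0.38  0.93] F [0.9 0.3 1.3] grip 29.8 0.0
  shift [0.1145 0.0015 0.0678] turn z -0.02 (alt 17.98 )
top blank 1366 c [586.6 -49.3] size [ 58.3 117.5] long axis deg 105.5 z 36.4
[19, 19, 15, 12, 18, 14, 84, 573]
hs 657 c [476.1 342.6] size [44.8 90.6] long axis deg 93.2 z 32.1
holed 2117 c [ 377.  -135.6] size [31.7 54. ] long axis deg 90.4 z 652.9
```

View pics/c8.png

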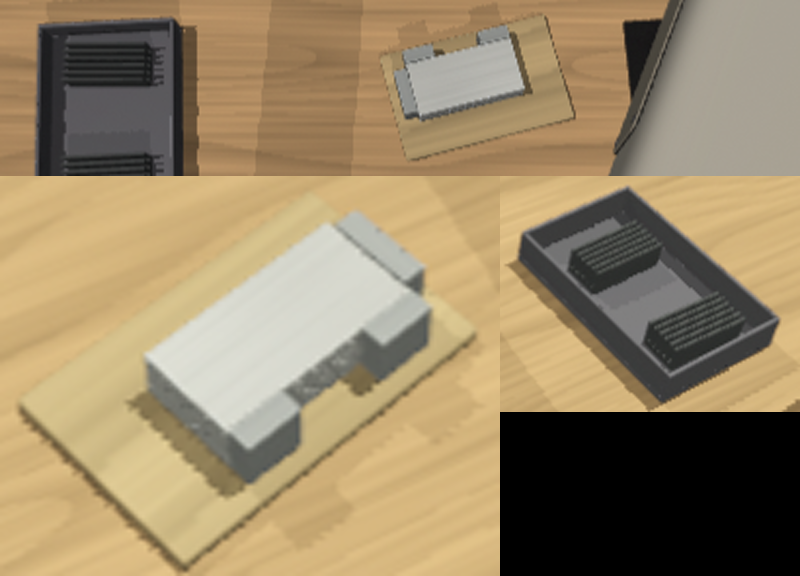

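The stack is a clean block tight against all three stops, with a smooth side face. Both heat sinks stand fins up on the tray floor. The arm is clear, so I'm handing in.

```bash
python3 -c "
from station import robot
print(robot.close_job())"
```

```text
the job is handed in; nothing more can be done
None
```

The job is handed in at about 35 s: the heat sink stands fins up in the tray, the spare is on the stack, all five blanks look flush against the three stops in the last pictures, and the holed plate was never touched.

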